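Press the missing cap onto the bare work support

ROBOT

A 6-joint arm with a two-finger parallel gripper is mounted at the origin on the work surface. World frame = base frame: x ahead of the robot, y to its left, z up, the work surface at z = 0. Lengths are in m, angles in rad, forces in N, time in s.
With the tool pointing down it reaches from about 0.375 to 0.9 m from the base axis. Payload 3.1 kg.
Tool frame: the origin (TCP) lies at the very end of the fingers, on their centre line; the grasp point (between the pads) lies 19 mm behind it; z points along the fingers, y is the direction in which the jaws open and shut (so a half turn about z gives the same grasp; the last joint's range is limited). The gripper opens to 85 mm and grips with 20 to 120 N. Pads are 22 mm wide; open, the fingers measure 114 mm over their backs; the gripper's body (76 mm by 85 mm) begins 54 mm behind the grasp point. The pads swing forward as they close: fully open they stand 13 mm farther back than shut.
Start: joints at [-1.409, 0.527, 1.433, -0, 1.181, -0.178], TCP at [0.209, -0.589, 0.231] pointing down, gripper open.
Joint ranges: [-3.08, 3.08], [-0.75, 2.2], [0.22, 2.44], [-1.43, 4.57], [0, 2.65], [-2.85, 2.85]. Speed limits (rad/s): [2.79, 2.79, 3.14, 3.14, 3.14, 3.14].

INTERFACE

Orientations are given as a unit quaternion [x, y, z, w].
In Python, from station import manip gives the robot as it stands.
- The arm moves only by the tool send_rows, never from a script. Its argument "motion" is a list of rows, each an object with "gripper": the finger opening in mm, from 0 to 85.4; "travel": the shift along the tool's x, y, z in mm, a list of three; "rotation": the turn, a rotation vector about the tool's x, y, z in degrees, a list of three. In form: [{"gripper": gripper, "travel": [x, y, z], "rotation": [ax, ay, az]}, ...]. A call has 1 to 12 rows; each row shifts and turns the commanded pose from where the row before left it, along the tool's axes as they then stand; what a row does not reach is not made up. A row lasts 1/12 s, in which the tool goes at most 41.7 mm and 7.16 degrees, less where a joint would pass 70% of its speed; a pose out of reach is approached as far as the arm can. A call is refused whole if a number of a shift passes 41.7 or a number of a turn 7.16, either way. A call with a gripper value outside its range is refused whole. The fingers move at their own pace and stop on an object; "newtons" is the grip in N (left out, the last holds). Time passes only in rows, so rows that do not move let the fingers close. It gives the time, the measured TCP pose, the force and the opening at its end, in the units of the state.
- manip.sense(): the state, without advancing time (a new reading comes with each control period).
- manip.snapshot(name): name is "side" or "top" or "wrist"; returns the picture (420x560x3 uint8, red, green, blue); there is no depth.
- manip.calibration(name): a dict with "fx", "fy", "cx", "cy" (pixels), "cam_to_world" (4x4, takes a point from camera to world coordinates). Camera axes: x right, y down, z forward; pixel columns grow to the right and rows downward; lengths in m; the calibration is good to about 2 mm. A picture is of the moment at which its call begins: read the wrist's pose just before it. calibration takes no time and is no camera call; for the wrist camera it gives the pose at the moment of the call.
- manip.sign_off(): hands the job in, once; it reports no verdict.
The state is a dict: "t": time; "q": joint angles; "qd": joint speeds; "tau": joint torques, N m; "tcp_pos": TCP position; "tool_rot": TCP orientation; "force": force on the tool from outside, world axes, zero at the start; "ft_torque": the same for the moment, N m; "finger_gap": opening from 0.0 (shut) to 1.0 (fully open).
Only numpy, scipy, OpenCV 4.12 (cv2) and the standard library are available. Lean on these libraries where they do the work, as an engineer would, in place of code of your own. Each camera call takes 0.05 s, during which the arm holds its last target. There are 200 camera calls.

TASK

Of the two blue work supports on the bench, one already has its yellow cap and the other is bare, with two steel studs showing. Take the loose yellow cap, set its sockets over the studs of the bare support and press it straight down (do not drop it) until it is fully home, flush on the support all along. Leave the red and green caps where they stand.

Things in the scene. Friction and masses are not known exactly. Their poses are not given: they have to be found in the camera images.
- yellow_cap_center (a point): Loose yellow cap with a black rubber strip on top: 84 (x) x 40 (y) x 45 mm high (z), about 0.16 kg, standing on its underside. This point is its centre, 22.5 mm above the underside; z up. In the underside, 22 mm either side of centre along x, two square sockets 24 mm wide, 26 mm deep. Fits either way round. Grip across the 40 mm width; the flat top may be pushed at its middle.
- bare_top (a point): Centre of the top face (84 x 40 mm, length along x, z up) of the bare blue support, 48 mm above bench, fixed. Two steel studs 24 mm tall, 22 mm either side along x, taper from 22 to 8 mm diameter. Sprung brass tongues on them hold a cap set on top about 10 mm short of home; a push of 8 to 20 N takes it on down, where it stays. Home: cap's underside on this face, cap's top 45 mm above it.
- red_cap_center (a point): The red cap, to be left alone: loose plastic block 84 (x) x 40 (y) x 45 mm high, with an 18 mm tall steel pin in the middle of its top, standing on the bench. This point is the block's centre, 22.5 mm above its underside.
- green_cap_center (a point): The green cap, to be left alone: loose plastic block 84 (x) x 40 (y) x 45 mm high, with a lip 16 mm high at either end of its top, standing on the bench. This point is the block's centre, 22.5 mm above its underside.
There are look-alikes about, which are no part of the job. Leave any brown or pink look-alike of the part that bears yellow_cap_center alone.

How it is judged:
On the way, in this order (a step that is already met when the one before it is completed fails the run):
1. the yellow cap is lifted off the bench (height (world z) of yellow_cap_center above 0.05 m), for 0.1 s.
2. the cap is brought home on the bare support by the fingers, gripping it or pushing on it, not by a drop (z of yellow_cap_center in the frame of bare_top below 0.0255 m and horizontal distance between yellow_cap_center and bare_top below 0.01 m and contact force between the fingers and anything else above 2 N), for 0.05 s.
At the end, for the whole second after the job is handed in: The yellow cap sits on the bare support with its underside no more than 3 mm off the support's top face, centred within 10 mm, lined up within 10 degrees (either way round), upright within about 6 degrees, and released; the red and green caps are within 30 mm of where they started (z of yellow_cap_center in the frame of bare_top between 0.0185 and 0.0255 m and horizontal distance between yellow_cap_center and bare_top below 0.01 m and angle between the x axis of yellow_cap_center and the x axis of bare_top, either way round below 0.175 rad and angle between yellow_cap_center's own z axis and vertical below 0.1 rad and distance of each of red_cap_center, green_cap_center from where it was at the start of the episode below 0.03 m); the robot touches nothing.
It fails at once if the red or green cap is moved by more than 30 mm (distance of any of red_cap_center, green_cap_center from where it was at the start of the episode above 0.03 m).
It also fails if it takes over 42 s, if anything falls off the work surface, if the arm or the gripper's body presses on something with over 40 N, if the wrist force passes 120 N, or if a joint passes its speed limit or range.

## Working session

There is one attempt and no reset: what is moved stays moved. The work goes in short steps, Python scripts to look and compute and a tool call to move; the robot and the scene stay as the last step left them, time stands still between calls to the robot, and variables do not carry over. Pictures are saved under pics/ and viewed, about 8 in all and at most 12, crops included, and the job is handed in when it is done.

Besides the shell and the picture viewer there is one more tool, called after "Request:" as name(argument=value, ...), one argument or row to a line, values as JSON. send_rows: Moves the arm, as the interface text tells. Its arguments: {"type":"object","properties":{"motion":{"type":"array","items":{"type":"object","properties":{"gripper":{"type":"number"},"travel":{"type":"array","items":{"type":"number"}},"rotation":{"type":"array","items":{"type":"number"}}}}},"newtons":{"type":"number"}},"required":["motion"]}

```bash
mkdir -p pics; ls; python3 - <<'E'
from station import manip
import cv2,numpy as np
s=manip.sense();print(s['t'],s['tcp_pos'],s['tool_rot'],s['finger_gap'])
ims=[]
for n in ("side","top"):
    im=manip.snapshot(n);cv2.imwrite(f"pics/{n}0.png",im[:,:,::-1]);c=manip.calibration(n)
    print(n,c['fx'],c['cx'],c['cy'],np.round(c['cam_to_world'],3).tolist())
E
```

```text
pics
0.0 [ 0.20881124 -0.58831024  0.23033159] [ 9.85519313e-01  1.69559604e-01  1.28584585e-05 -1.10611802e-03] 1.0004669507646011
side 422.4969019497489 275.9221272179556 207.87828313915648 [[-0.976, -0.151, 0.157, 0.395], [-0.218, 0.716, -0.663, 0.563], [-0.012, -0.681, -0.732, 0.688], [0.0, 0.0, 0.0, 1.0]]
top 382.8581998084365 282.29045437630236 209.5706142687381 [[0.012, -0.991, 0.132, 0.435], [-1.0, -0.01, 0.015, 0.002], [-0.014, -0.132, -0.991, 0.703], [0.0, 0.0, 0.0, 1.0]]
```

View pics/top0.png

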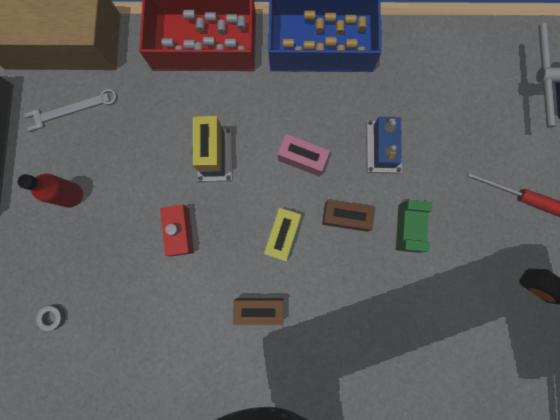

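View pics/side0.png

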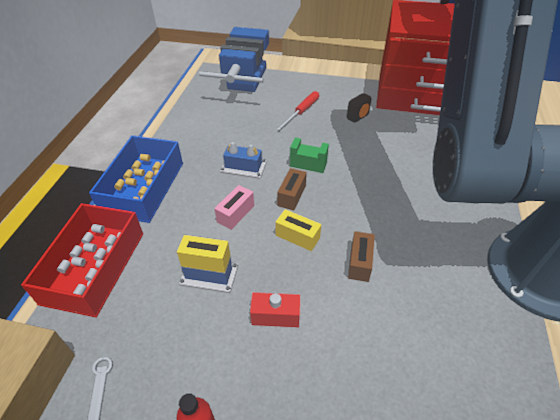

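The top view has the loose yellow cap at about (283,234) and the bare support at (388,142). In the side view they are at (298,229) and (243,157). The capped support, the red and green caps and the brown and pink look-alikes are all clear of them. Next I'll view enlarged crops.

```bash
python3 - <<'E'
import cv2,numpy as np
t=cv2.imread("pics/top0.png");s=cv2.imread("pics/side0.png")
def crop(im,cx,cy,k=6,w=66,h=50):
    return cv2.resize(im[cy-h//2:cy+h//2,cx-w//2:cx+w//2],None,fx=k,fy=k,interpolation=cv2.INTER_CUBIC)
cv2.imwrite("pics/c0.png",np.vstack([np.hstack([crop(t,283,234),crop(t,386,145)]),np.hstack([crop(s,298,229),crop(s,243,159)])]))
for n,im,yc,bc in(("top",t,(283,234),(388,142)),("side",s,(298,229),(243,157))):
    h=cv2.cvtColor(im,cv2.COLOR_BGR2HSV)
    for nm,c,lo,hi in(("strip",yc,(0,0,0),(180,255,60)),("yel",yc,(22,110,60),(36,255,255)),("blue",bc,(105,110,30),(128,255,255))):
        m=cv2.inRange(h,lo,hi);w=np.zeros_like(m);cv2.circle(w,c,32,255,-1);
        cs,_=cv2.findContours(m&w,cv2.RETR_EXTERNAL,cv2.CHAIN_APPROX_NONE)
        b=max(cs,key=cv2.contourArea);M=cv2.moments(b);print(n,nm,M['m00'],M['m10']/M['m00'],M['m01']/M['m00'],cv2.minAreaRect(b),cv2.approxPolyDP(b,2.5,True)[:,0].tolist())
    print(n,"V yellow",np.bincount(h[...,2][(cv2.inRange(h,(22,110,60),(36,255,255))>0)]//16).tolist())
E
```

```text
top strip 155.5 282.1468381564844 233.8306538049303 ((282.25, 233.75), (6.008327007293701, 30.35786247253418), 18.43494987487793) [[286, 219], [275, 246], [280, 249], [289, 223]]
top yel 1013.5 282.35931590198976 233.89722085183357 ((282.4000244140625, 233.80001831054688), (22.135942459106445, 48.066619873046875), 18.434947967529297) [[280, 208], [265, 253], [285, 259], [300, 215]]
top blue 775.5 388.715667311412 143.24113475177305 ((389.0, 139.5), (45.0, 22.0), 90.0) [[379, 117], [378, 161], [400, 162], [399, 117], [392, 117], [396, 119], [397, 128], [390, 134], [383, 129], [387, 117]]
top V yellow [0, 0, 0, 0, 41, 149, 53, 22, 35, 346, 1299]Traceback (most recent call last):
  File "<stdin>", line 11, in <module>
ValueError: max() iterable argument is empty
```

View pics/c0.png

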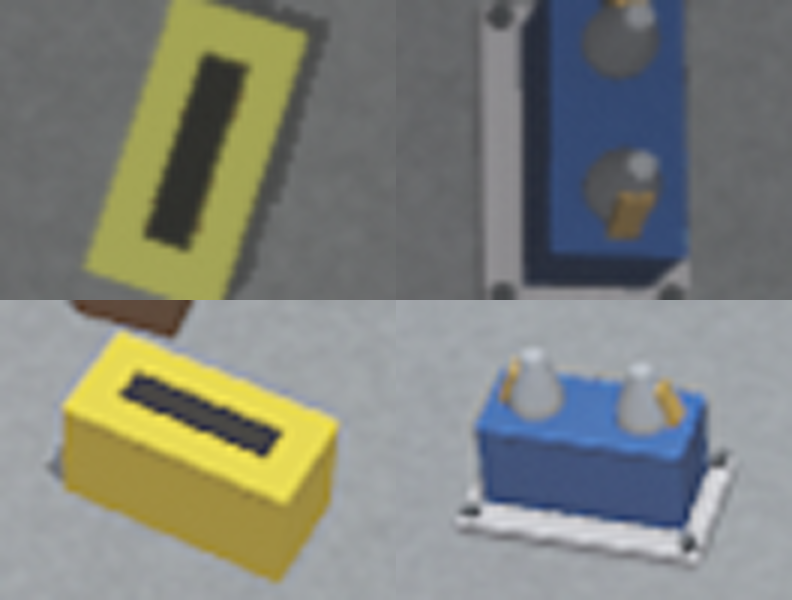

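The crops show the top faces clearly. The yellow cap's strip and the support's studs with their brass tongues are visible, and the top faces are brighter than the sides. I'll isolate those faces by brightness, triangulate their centres and find the yaw.

```bash
cat > h.py <<'E'
from station import manip
import cv2,numpy as np
def ray(c,uv):
    T=np.array(c['cam_to_world']);d=T[:3,:3]@[(uv[0]-c['cx'])/c['fx'],(uv[1]-c['cy'])/c['fy'],1]
    return T[:3,3],d/np.linalg.norm(d)
def onz(c,uv,z):
    o,d=ray(c,uv);return o+d*(z-o[2])/d[2]
def tri(rs):
    A=sum(np.eye(3)-np.outer(d,d) for o,d in rs);b=sum((np.eye(3)-np.outer(d,d))@o for o,d in rs)
    p=np.linalg.solve(A,b);return p,[round(1000*float(np.linalg.norm(np.cross(p-o,d))),1) for o,d in rs]
def face(im,c,r,lo,hi):
    h=cv2.cvtColor(im,cv2.COLOR_BGR2HSV);w=np.zeros(h.shape[:2],np.uint8);cv2.circle(w,c,r,255,-1)
    cs,_=cv2.findContours(cv2.inRange(h,lo,hi)&w,cv2.RETR_EXTERNAL,cv2.CHAIN_APPROX_NONE)
    H=cv2.convexHull(max(cs,key=cv2.contourArea))
    q=H
    e=0.5
    while len(q)>4: e+=.5;q=cv2.approxPolyDP(H,e,True)
    M=cv2.moments(H);return np.array([M['m10'],M['m01']])/M['m00'],q[:,0].astype(float),cv2.contourArea(H)
E
python3 - <<'E'
from h import *
I={n:cv2.imread(f"pics/{n}0.png") for n in("top","side")};C={n:manip.calibration(n) for n in I}
for nm,cs,lo,hi,z in(("yel",((283,234),(298,225)),{"top":(22,90,120),"side":(22,90,195)},(36,255,255),.045),("blue",((388,140),(243,157)),{"top":(100,90,85),"side":(100,90,140)},(128,255,255),.048)):
    rs=[]
    for n,c in zip(I,cs):
        print(nm,n,[np.bincount(cv2.cvtColor(I[n],cv2.COLOR_BGR2HSV)[c[1]-15:c[1]+15,c[0]-15:c[0]+15,2].ravel()//10).tolist()])
        m,q,a=face(I[n],c,32,lo[n],hi);rs.append(ray(C[n],m));P=np.array([onz(C[n],p,z)[:2] for p in q])
        E=np.roll(P,-1,0)-P;print(m,a,q.tolist(),"c",onz(C[n],m,z).round(4),"len mm",(1000*np.linalg.norm(E,axis=1)).round(),"yaw",(np.degrees(np.arctan2(E[:,1],E[:,0]))%180).round(1))
    print(nm,tri(rs))
E
```

```text
yel top [[0, 0, 0, 0, 122, 65, 16, 38, 44, 19, 76, 43, 20, 33, 30, 52, 342]]
[282.38697661 233.8803457 ] 1118.5 [[279.0, 208.0], [300.0, 214.0], [285.0, 260.0], [264.0, 253.0]] c [0.4806 0.0113 0.045 ] len mm [38. 83. 38. 82.] yaw [ 74.5 162.4  72.4 162.4]
yel side [[0, 0, 0, 0, 0, 0, 64, 46, 1, 3, 3, 1, 7, 8, 10, 57, 261, 54, 13, 17, 19, 27, 43, 254, 12]]
[298.20925342 222.95846477] 634.0 [[320.0, 225.0], [311.0, 237.0], [276.0, 220.0], [285.0, 209.0]] c [0.48   0.0115 0.045 ] len mm [36. 82. 35. 82.] yaw [ 69.8 159.3  70.8 160. ]
yel (array([0.48035133, 0.01130601, 0.04482286]), [0.3, 0.3])
blue top [[0, 0, 0, 0, 0, 61, 39, 44, 130, 57, 108, 423, 29, 9]]
[389.77777778 139.64596273] 966.0 [[399.0, 117.0], [401.0, 161.0], [379.0, 161.0], [379.0, 117.0]] c [ 0.6484 -0.1759  0.048 ] len mm [80. 38. 80. 35.] yaw [  0.9  90.5 178.8  90.4]
blue side [[0, 0, 0, 0, 0, 0, 0, 0, 0, 0, 4, 72, 257, 17, 37, 68, 143, 110, 123, 35, 16, 18]]
[242.72798525 152.8999539 ] 361.5 [[261.0, 151.0], [256.0, 160.0], [223.0, 154.0], [226.0, 148.0]] c [ 0.6474 -0.1736  0.048 ] len mm [34. 82. 23. 85.] yaw [ 84.1 176.5  89.2   4.2]
blue (array([ 0.64879882, -0.17654351,  0.04556782]), [0.4, 0.4])
```

The cap triangulates to (0.480, 0.011) with its top at 44.8 mm, against 45 mm given, and a yaw of about −17.6°. The support is at about (0.648, −0.176) with its top at 45.6 mm from a rough hull, against 48 mm given, and a yaw of about 0°. Both are within reach, so I'll start moving.

Request:
send_rows(
  motion=[
    {"gripper": 85,"travel": [28.5,-29.7,0],"rotation": [0,0,0]},
    {"gripper": 85,"travel": [28.5,-29.7,0],"rotation": [0,0,0]},
    {"gripper": 85,"travel": [28.5,-29.7,0],"rotation": [0,0,0]},
    {"gripper": 85,"travel": [28.5,-29.7,0],"rotation": [0,0,0]},
    {"gripper": 85,"travel": [28.5,-29.7,0],"rotation": [0,0,0]},
    {"gripper": 85,"travel": [28.5,-29.7,0],"rotation": [0,0,0]},
    {"gripper": 85,"travel": [28.5,-29.7,0],"rotation": [0,0,0]},
    {"gripper": 85,"travel": [28.5,-29.7,0],"rotation": [0,0,0]},
    {"gripper": 85,"travel": [28.5,-29.7,0],"rotation": [0,0,0]},
    {"gripper": 85,"travel": [28.5,-29.7,0],"rotation": [0,0,0]},
    {"gripper": 85,"travel": [28.5,-29.7,0],"rotation": [0,0,0]},
    {"gripper": 85,"travel": [28.5,-29.7,0],"rotation": [0,0,0]},
  ],
)

```text
t: 1.1
tcp_pos: [0.4123, -0.1368, 0.2312]
tool_rot: [0.986, 0.169, -0.0, -0.0]
force: [0.6, -1.3, -0.6]
finger_gap: 0.998
```

Request:
send_rows(
  motion=[
    {"gripper": 85,"travel": [28.5,-29.7,0],"rotation": [0,0,0]},
    {"gripper": 85,"travel": [28.5,-29.7,0],"rotation": [0,0,0]},
    {"gripper": 85,"travel": [28.5,-29.7,0],"rotation": [0,0,0]},
    {"gripper": 85,"travel": [28.5,-29.7,0],"rotation": [0,0,0]},
    {"gripper": 65,"travel": [0,0,0],"rotation": [0,0,6.2]},
    {"gripper": 65,"travel": [0,0,0],"rotation": [0,0,6.2]},
    {"gripper": 65,"travel": [0,0,0],"rotation": [0,0,6.2]},
    {"gripper": 65,"travel": [0,0,0],"rotation": [0,0,6.2]},
    {"gripper": 65,"travel": [0,0,0],"rotation": [0,0,6.2]},
    {"gripper": 65,"travel": [0,0,0],"rotation": [0,0,6.1]},
    {"gripper": 65,"travel": [0,0,0],"rotation": [0,0,0]},
    {"gripper": 65,"travel": [0,0,0],"rotation": [0,0,0]},
  ],
)

```text
t: 2.1
tcp_pos: [0.4796, 0.0113, 0.2311]
tool_rot: [0.988, -0.151, -0.0, -0.0]
force: [1.4, 0.5, -0.9]
finger_gap: 0.76
```

```bash
cat >> h.py <<'E'
def tool(s):
    from scipy.spatial.transform import Rotation as R
    return R.from_quat(s['tool_rot']).as_matrix()
def rep(s):
    M=tool(s);print("t",round(s['t'],2),"tcp",np.round(s['tcp_pos'],4),"yaw",round(float(np.degrees(np.arctan2(M[1,0],M[0,0]))),2),"tilt",np.round(M[:,2],4),"gap",round(s['finger_gap'],3),"F",np.round(s['force'],1),"q",np.round(s['q'],2))
def togo(s,p):
    print("to go, tool mm",np.round(1000*tool(s).T@(np.array(p)-s['tcp_pos']),1))
E
python3 - <<'E'
from h import *
s=manip.sense();rep(s);c=manip.calibration("wrist");im=manip.snapshot("wrist");cv2.imwrite("pics/w1.png",im[:,:,::-1]);print(np.round(c['cam_to_world'],3).tolist(),c['fx'])
togo(s,[.4804,.0113,.01])
E
```

```text
t 2.1 tcp [0.4796 0.0113 0.2311] yaw -17.42 tilt [-6.e-04  1.e-04 -1.e+00] gap 0.76 F [ 1.4  0.5 -0.9] q [-0.21  0.33  1.79  0.    1.02  1.66]
[[-0.299, -0.915, -0.272, 0.55], [-0.954, 0.287, 0.085, -0.01], [0.0, 0.285, -0.958, 0.374], [0.0, 0.0, 0.0, 1.0]] 342.8149217786447
to go, tool mm [ 9.000e-01 -2.000e-01  2.211e+02]
```

View pics/w1.png

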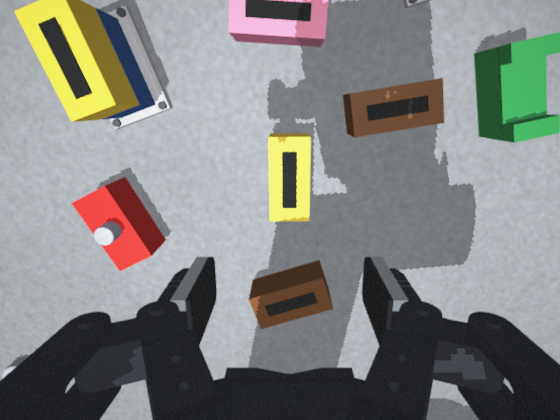

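The wrist view shows the yellow cap upright at about (290,178), parallel to the jaws and midway between the fingers. Before descending I'll check its position from this view.

```bash
python3 - <<'E'
from h import *
im=cv2.imread("pics/w1.png");c=manip.calibration("wrist")
h=cv2.cvtColor(im,cv2.COLOR_BGR2HSV);print(np.bincount(h[130:225,265:315,2].ravel()//10).tolist())
m,q,a=face(im,(290,178),60,(22,70,200),(36,255,255));P=np.array([onz(c,p,.045) for p in q]);E=np.roll(P,-1,0)-P
print(m,q.tolist(),onz(c,m,.045),P.mean(0),(1000*np.linalg.norm(E,axis=1)).round(),(np.degrees(np.arctan2(E[:,1],E[:,0]))%180).round(1))
t=cv2.imread("pics/top0.png");ct=manip.calibration("top");print(tri([ray(c,m),ray(ct,(282.4,233.9))]))
# strip
m,q,a=face(im,(290,178),35,(0,0,0),(180,255,70));print("strip",onz(c,m,.045))
E
```

```text
[0, 0, 0, 0, 1, 676, 24, 2, 3, 9, 7, 7, 293, 287, 55, 45, 69, 34, 89, 222, 254, 82, 104, 101, 2386]
[288.95913229 178.32248693] [[310.0, 137.0], [308.0, 220.0], [270.0, 220.0], [268.0, 137.0]] [0.48309354 0.01037478 0.045     ] [0.4815242  0.01082421 0.045     ] [83. 38. 83. 40.] [162.2  72.6 163.   72.6]
(array([0.48122086, 0.01120399, 0.03553918]), [0.2, 0.2])
strip [0.4819801  0.01067726 0.045     ]
```

The wrist view agrees at (0.4815, 0.011), yaw −17.4°. I'll descend, grip and lift.

Request:
send_rows(
  motion=[
    {"gripper": 65,"travel": [1.5,0,30],"rotation": [0,0,0]},
    {"gripper": 65,"travel": [0,0,35],"rotation": [0,0,0]},
    {"gripper": 65,"travel": [0,0,35],"rotation": [0,0,0]},
    {"gripper": 65,"travel": [0,0,35],"rotation": [0,0,0]},
    {"gripper": 65,"travel": [0,0,30],"rotation": [0,0,0]},
    {"gripper": 65,"travel": [0,0,20],"rotation": [0,0,0]},
    {"gripper": 65,"travel": [0,0,20],"rotation": [0,0,0]},
    {"gripper": 65,"travel": [0,0,14],"rotation": [0,0,0]},
    {"gripper": 65,"travel": [0,0,0],"rotation": [0,0,0]},
    {"gripper": 65,"travel": [0,0,0],"rotation": [0,0,0]},
  ],
  newtons=80,
)

```text
t: 2.98
tcp_pos: [0.481, 0.0108, 0.0118]
tool_rot: [0.988, -0.152, -0.001, -0.0]
force: [-0.6, 0.2, 0.3]
finger_gap: 0.762
```

Request:
send_rows(
  motion=[
    {"gripper": 30,"travel": [0,0,0]},
    {"gripper": 30,"travel": [0,0,0]},
    {"gripper": 30,"travel": [0,0,0]},
    {"gripper": 30,"travel": [0,0,0]},
    {"gripper": 30,"travel": [0,0,0]},
    {"gripper": 30,"travel": [0,0,0]},
    {"gripper": 30,"travel": [0,0,0]},
    {"gripper": 30,"travel": [0,0,0]},
  ],
  newtons=80,
)

```text
validation failed for argument at $.mo...
```

Request:
send_rows(
  motion=[
    {"gripper": 30,"travel": [0,0,0],"rotation": [0,0,0]},
    {"gripper": 30,"travel": [0,0,0],"rotation": [0,0,0]},
    {"gripper": 30,"travel": [0,0,0],"rotation": [0,0,0]},
    {"gripper": 30,"travel": [0,0,0],"rotation": [0,0,0]},
    {"gripper": 30,"travel": [0,0,0],"rotation": [0,0,0]},
    {"gripper": 30,"travel": [0,0,0],"rotation": [0,0,0]},
    {"gripper": 30,"travel": [0,0,0],"rotation": [0,0,0]},
    {"gripper": 30,"travel": [0,0,0],"rotation": [0,0,0]},
  ],
  newtons=80,
)

```text
t: 3.65
tcp_pos: [0.4822, 0.0106, 0.0136]
tool_rot: [0.988, -0.153, 0.001, 0.0]
force: [-0.3, 0.4, 6.7]
finger_gap: 0.457
```

Request:
send_rows(
  motion=[
    {"gripper": 30,"travel": [0,0,-10],"rotation": [0,0,0]},
    {"gripper": 30,"travel": [0,0,-25],"rotation": [0,0,0]},
    {"gripper": 30,"travel": [0,0,-30],"rotation": [0,0,0]},
    {"gripper": 30,"travel": [0,0,-35],"rotation": [0,0,0]},
    {"gripper": 30,"travel": [0,0,-30],"rotation": [0,0,0]},
    {"gripper": 30,"travel": [0,0,-10],"rotation": [0,0,0]},
    {"gripper": 30,"travel": [0,0,0],"rotation": [0,0,-5.8]},
    {"gripper": 30,"travel": [0,0,0],"rotation": [0,0,-5.8]},
    {"gripper": 30,"travel": [0,0,0],"rotation": [0,0,-5.8]},
    {"gripper": 30,"travel": [0,0,0],"rotation": [0,0,0]},
  ],
)

```text
t: 4.48
tcp_pos: [0.4808, 0.011, 0.1531]
tool_rot: [1.0, -0.001, 0.0, 0.0]
force: [-0.7, -0.3, -0.5]
finger_gap: 0.456
```

Request:
send_rows(
  motion=[
    {"gripper": 30,"travel": [10,20,0],"rotation": [0,0,0]},
    {"gripper": 30,"travel": [15,30,0],"rotation": [0,0,0]},
    {"gripper": 30,"travel": [15,30,0],"rotation": [0,0,0]},
    {"gripper": 30,"travel": [15,30,0],"rotation": [0,0,0]},
    {"gripper": 30,"travel": [15,30,0],"rotation": [0,0,0]},
    {"gripper": 30,"travel": [10,30,0],"rotation": [0,0,0]},
    {"gripper": 30,"travel": [8,17,0],"rotation": [0,0,0]},
    {"gripper": 30,"travel": [0,0,0],"rotation": [0,0,0]},
    {"gripper": 30,"travel": [0,0,0],"rotation": [0,0,0]},
    {"gripper": 30,"travel": [0,0,0],"rotation": [0,0,0]},
  ],
)

```text
t: 5.32
tcp_pos: [0.5675, -0.1755, 0.152]
tool_rot: [1.0, -0.002, -0.001, -0.001]
force: [-1.2, -0.9, -2.0]
finger_gap: 0.46
```

```bash
python3 - <<'E'
from h import *
import pickle
s=manip.sense();rep(s);c=manip.calibration("wrist");im=manip.snapshot("wrist");cv2.imwrite("pics/w2.png",im[:,:,::-1]);pickle.dump(c,open("w2.pkl","wb"))
print(np.round(c['cam_to_world'],3).tolist())
E
```

```text
t 5.32 tcp [ 0.5675 -0.1755  0.152 ] yaw -0.26 tilt [-0.0022  0.0016 -1.    ] gap 0.46 F [-1.2 -0.9 -2. ] q [-0.49  0.59  1.58  0.    0.97  1.09]
[[-0.004, -0.958, -0.287, 0.641], [-1.0, 0.004, 0.002, -0.176], [-0.001, 0.287, -0.958, 0.295], [0.0, 0.0, 0.0, 1.0]]
```

View pics/w2.png

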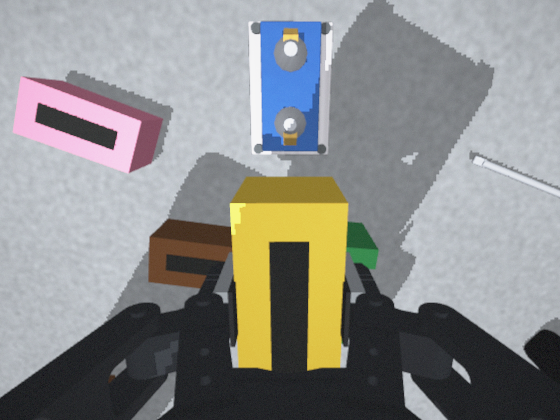

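The wrist view shows the cap held square, with its far top edge at row ~203 and columns 231–347, and its far bottom edge at row ~178. The support is ahead, with stud tips at about (290,48) and (290,125). I'll measure both.

```bash
python3 - <<'E'
from h import *
import pickle
c=pickle.load(open("w2.pkl","rb"));im=cv2.imread("pics/w2.png");s=manip.sense();rep(s)
h=cv2.cvtColor(im,cv2.COLOR_BGR2HSV)
m,q,a=face(im,(291,87),75,(100,110,60),(128,255,255));P=np.array([onz(c,p,.048) for p in q]);E=np.roll(P,-1,0)-P
print("support",m,q.tolist(),P.mean(0).round(4),onz(c,m,.048).round(4),(1000*np.linalg.norm(E,axis=1)).round(),(np.degrees(np.arctan2(E[:,1],E[:,0]))%180).round(1))
ct=manip.calibration("top");cs=manip.calibration("side");print("tri",tri([ray(c,m),ray(ct,(389.8,139.6))]),tri([ray(c,m),ray(ct,(389.8,139.6)),ray(cs,(243,153))]))
for u in((290,48),(290.5,125)):
    g=cv2.inRange(h,(0,0,200),(180,60,255));w=np.zeros_like(g);cv2.circle(w,(int(u[0]),int(u[1])),10,255,-1);M=cv2.moments(g&w,True)
    t=(M['m10']/M['m00'],M['m01']/M['m00']);print("tip",t,M['m00'],onz(c,t,.072).round(4))
# cap edges
zt=s['tcp_pos'][2]-.0126+.045
col=h[160:260,250:330].astype(int);print("V rows",np.median(col[...,2],1)[10:60].tolist(),"sat",np.median(col[...,1],1)[10:60:3].tolist())
for r in(210,300,340):
    v=(h[r,:,0]>20)&(h[r,:,0]<36)&(h[r,:,1]>120)&(h[r,:,2]>110);x=np.where(v)[0];x=x[(x>220)&(x<360)];print(r,x.min(),x.max(),[onz(c,(k,r),zt).round(4).tolist() for k in(x.min()-.5,x.max()+.5)])
for rr in (202,203,204):print("far top edge",onz(c,(289,rr),zt).round(4))
print("far bottom",onz(c,(289,177.5),zt-.045).round(4), "strip front",onz(c,(289,242),zt).round(4))
t=cv2.imread("pics/top0.png")
E
```

```text
t 5.37 tcp [ 0.5675 -0.175   0.1521] yaw -0.2 tilt [-0.002   0.0014 -1.    ] gap 0.46 F [-0.3  0.9 -1.2] q [-0.49  0.59  1.58  0.    0.97  1.09]
support [290.06177978  84.81701014] [[320.0, 22.0], [317.0, 150.0], [264.0, 150.0], [260.0, 23.0]] [ 0.65   -0.1765  0.048 ] [ 0.653  -0.1764  0.048 ] [82. 38. 82. 39.] [179.8  89.8   0.4  90.6]
tri (array([ 0.65249809, -0.17742518,  0.03878396]), [1.4, 1.4]) (array([ 0.6504495 , -0.17714299,  0.04398218]), [2.9, 0.6, 2.3])
tip (290.08125, 48.475) 160.0 [ 0.6723 -0.1764  0.072 ]
tip (287.9418604651163, 122.8953488372093) 86.0 [ 0.6292 -0.1749  0.072 ]
V rows [141.5, 141.0, 140.5, 140.0, 141.0, 140.0, 138.0, 144.0, 145.5, 145.0, 146.0, 146.0, 145.0, 146.0, 146.0, 146.0, 146.0, 146.0, 145.0, 146.0, 146.0, 145.0, 146.0, 146.0, 146.0, 145.0, 146.0, 145.5, 145.0, 146.0, 146.0, 145.0, 159.0, 210.0, 229.0, 228.0, 228.0, 228.0, 229.0, 228.5, 228.0, 228.0, 228.0, 228.0, 228.0, 228.0, 228.0, 228.0, 228.0, 228.0] sat [13.0, 13.0, 53.0, 174.0, 175.0, 173.0, 175.0, 174.0, 174.0, 175.0, 173.0, 175.0, 170.0, 171.0, 171.0, 171.0, 171.0]
210 232 347 [[0.6067, -0.1562, 0.1845], [0.6066, -0.1952, 0.1845]]
300 236 342 [[0.5723, -0.1559, 0.1845], [0.5721, -0.195, 0.1845]]
340 237 341 [[0.555, -0.1554, 0.1845], [0.5549, -0.1953, 0.1845]]
far top edge [ 0.6094 -0.1756  0.1845]
far top edge [ 0.6091 -0.1756  0.1845]
far top edge [ 0.6087 -0.1756  0.1845]
far bottom [ 0.6083 -0.1756  0.1395] strip front [ 0.595  -0.1755  0.1845]
```

The cap's centre is on the TCP at (0.567, −0.1756). The support centre is at (0.650, −0.1763) from its corners, and the stud-tip midpoint is (0.651, −0.1757). The tip spacing measures 43 mm against 44 mm given. I'll move over it and down to just above the studs.

Request:
send_rows(
  motion=[
    {"gripper": 30,"travel": [15,0.7,0],"rotation": [0,0,0]},
    {"gripper": 30,"travel": [25,0,0],"rotation": [0,0,0]},
    {"gripper": 30,"travel": [25,0,0],"rotation": [0,0,0]},
    {"gripper": 30,"travel": [17.5,0,0],"rotation": [0,0,0]},
    {"gripper": 30,"travel": [0,0,15],"rotation": [0,0,0]},
    {"gripper": 30,"travel": [0,0,25],"rotation": [0,0,0]},
    {"gripper": 30,"travel": [0,0,15],"rotation": [0,0,0]},
    {"gripper": 30,"travel": [0,0,0],"rotation": [0,0,0]},
    {"gripper": 30,"travel": [0,0,0],"rotation": [0,0,0]},
    {"gripper": 30,"travel": [0,0,0],"rotation": [0,0,0]},
  ],
)

```text
t: 6.2
tcp_pos: [0.6517, -0.1768, 0.0983]
tool_rot: [1.0, -0.001, 0.001, 0.0]
force: [0.1, -0.2, -2.0]
finger_gap: 0.452
```

```bash
python3 - <<'E'
from h import *
s=manip.sense();rep(s)
t=manip.snapshot("top")[:,:,::-1];d=manip.snapshot("side")[:,:,::-1]
cv2.imwrite("pics/s3.png",np.hstack([cv2.resize(im[y-50:y+50,x-33:x+33],None,fx=6,fy=6,interpolation=cv2.INTER_CUBIC) for im,x,y in((t,390,145),(d,243,145))]))
E
```

```text
t 6.2 tcp [ 0.6517 -0.1768  0.0983] yaw -0.14 tilt [ 1.1e-03 -4.0e-04 -1.0e+00] gap 0.452 F [ 0.1 -0.2 -2. ] q [-0.43  0.75  1.4   0.    0.99  1.14]
```

View pics/s3.png

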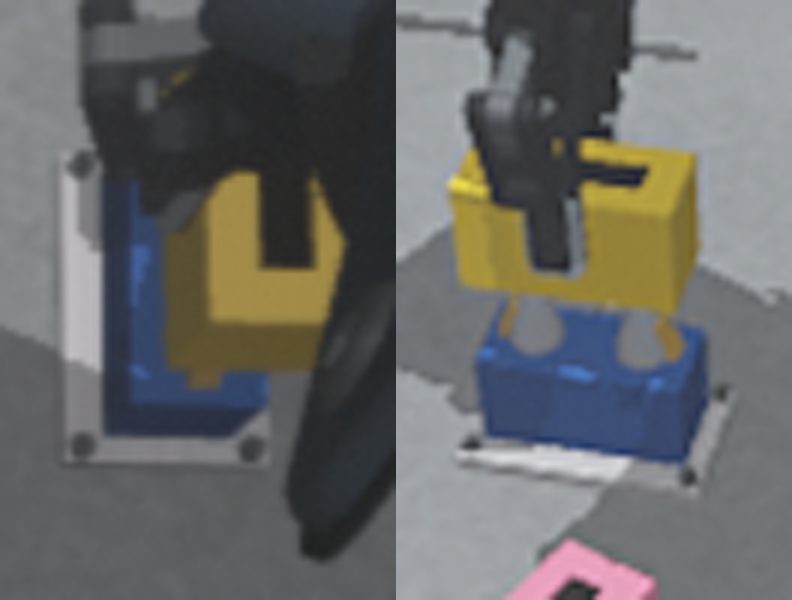

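The cap hangs level above the studs and parallel to the support. I'll compare its bottom front corners in the side view, at z≈0.086, with the support's top front corners, and do the same for the top view's end edge.

```bash
python3 - <<'E'
from h import *
c=manip.calibration("side");t=manip.calibration("top")
px=lambda X,Y,tx,ty,ox,oy:((X-tx+.5)/6-.5+ox,(Y-ty+.5)/6-.5+oy)
z=.0857
for n,p in(("cap L",(462,283)),("cap R",(680,315))):print(n,onz(c,px(*p,396,0,210,95),z).round(4))
for n,p in(("sup FL",(480,428)),("sup FR",(690,457)),("BR",(707,400)),("BL",(503,368))):print(n,onz(c,px(*p,396,300,210,134),.048).round(4))
print("top cap corner bottom",onz(t,px(165,370,0,0,357,95),z).round(4),"top face",onz(t,px(210,323,0,0,357,95),z+.045).round(4))
print("top sup corner",onz(t,px(130,403,0,0,357,95),.048).round(4),onz(t,px(268,403,0,0,357,95),.048).round(4))
E
```

```text
cap L [ 0.6929 -0.1582  0.0857]
cap R [ 0.6067 -0.1564  0.0857]
sup FL [ 0.6895 -0.1574  0.048 ]
sup FR [ 0.6047 -0.1573  0.048 ]
BR [ 0.6066 -0.1921  0.048 ]
BL [ 0.6917 -0.195   0.048 ]
top cap corner bottom [ 0.6077 -0.1556  0.0857] top face [ 0.6076 -0.1558  0.1307]
top sup corner [ 0.6083 -0.1548  0.048 ] [ 0.6086 -0.1948  0.048 ]
```

The views bracket zero: the side view puts the cap about +2 mm in x and the top view about −0.6 mm. In y they agree within 1 mm. I'll trim x by −0.7 mm and lower until the tongues engage.

Request:
send_rows(
  motion=[
    {"gripper": 30,"travel": [-0.7,0,3],"rotation": [0,0,0]},
    {"gripper": 30,"travel": [0,0,4],"rotation": [0,0,0]},
    {"gripper": 30,"travel": [0,0,4],"rotation": [0,0,0]},
    {"gripper": 30,"travel": [0,0,4],"rotation": [0,0,0]},
    {"gripper": 30,"travel": [0,0,4],"rotation": [0,0,0]},
    {"gripper": 30,"travel": [0,0,3],"rotation": [0,0,0]},
    {"gripper": 30,"travel": [0,0,2],"rotation": [0,0,0]},
    {"gripper": 30,"travel": [0,0,0],"rotation": [0,0,0]},
    {"gripper": 30,"travel": [0,0,0],"rotation": [0,0,0]},
  ],
)

```text
t: 7.05
tcp_pos: [0.6506, -0.1775, 0.0732]
tool_rot: [1.0, -0.002, 0.0, 0.0]
force: [-0.1, 0.2, -1.0]
finger_gap: 0.458
```

Request:
send_rows(
  motion=[
    {"gripper": 30,"travel": [0,0,2],"rotation": [0,0,0]},
    {"gripper": 30,"travel": [0,0,2],"rotation": [0,0,0]},
    {"gripper": 30,"travel": [0,0,1],"rotation": [0,0,0]},
    {"gripper": 30,"travel": [0,0,0],"rotation": [0,0,0]},
  ],
)

```text
t: 7.38
tcp_pos: [0.6511, -0.1777, 0.0691]
tool_rot: [1.0, -0.001, 0.001, 0.0]
force: [0.2, -0.2, 3.5]
finger_gap: 0.46
```

Request:
send_rows(
  motion=[
    {"gripper": 30,"travel": [0,0,2],"rotation": [0,0,0]},
    {"gripper": 30,"travel": [0,0,2],"rotation": [0,0,0]},
    {"gripper": 30,"travel": [0,0,1],"rotation": [0,0,0]},
    {"gripper": 30,"travel": [0,0,0],"rotation": [0,0,0]},
  ],
)

```text
t: 7.72
tcp_pos: [0.6511, -0.1773, 0.064]
tool_rot: [1.0, -0.002, 0.001, 0.0]
force: [-0.1, 0.8, 4.0]
finger_gap: 0.455
```

Request:
send_rows(
  motion=[
    {"gripper": 30,"travel": [0,0,1.5],"rotation": [0,0,0]},
    {"gripper": 30,"travel": [0,0,1],"rotation": [0,0,0]},
    {"gripper": 30,"travel": [0,0,0],"rotation": [0,0,0]},
  ],
)

```text
t: 7.97
tcp_pos: [0.6507, -0.1772, 0.0617]
tool_rot: [1.0, -0.002, 0.0, -0.0]
force: [-1.7, 1.5, 7.2]
finger_gap: 0.461
```

Request:
send_rows(
  motion=[
    {"gripper": 30,"travel": [0,0,1],"rotation": [0,0,0]},
    {"gripper": 30,"travel": [0,0,0.5],"rotation": [0,0,0]},
    {"gripper": 30,"travel": [0,0,0],"rotation": [0,0,0]},
  ],
)

```text
t: 8.22
tcp_pos: [0.6507, -0.1773, 0.0616]
tool_rot: [1.0, -0.002, 0.0, 0.0]
force: [-4.6, 2.2, 13.8]
finger_gap: 0.456
```

Request:
send_rows(
  motion=[
    {"gripper": 30,"travel": [0,0,1],"rotation": [0,0,0]},
    {"gripper": 30,"travel": [0,0,0],"rotation": [0,0,0]},
    {"gripper": 30,"travel": [0,0,0],"rotation": [0,0,0]},
  ],
)

```text
t: 8.47
tcp_pos: [0.6507, -0.1773, 0.0617]
tool_rot: [1.0, -0.002, 0.0, 0.0]
force: [-3.6, 2.8, 17.9]
finger_gap: 0.459
```

The TCP has stalled at 0.0617, against a predicted home of about 0.061, and the force is rising. I'll press a little harder to confirm.

Request:
send_rows(
  motion=[
    {"gripper": 30,"travel": [0,0,1.5],"rotation": [0,0,0]},
    {"gripper": 30,"travel": [0,0,1.5],"rotation": [0,0,0]},
    {"gripper": 30,"travel": [0,0,0],"rotation": [0,0,0]},
    {"gripper": 30,"travel": [0,0,0],"rotation": [0,0,0]},
  ],
)

```text
t: 8.8
tcp_pos: [0.6507, -0.1773, 0.0616]
tool_rot: [1.0, -0.001, 0.001, 0.0]
force: [-8.1, 3.7, 31.9]
finger_gap: 0.457
```

```bash
python3 - <<'E'
from h import *
s=manip.sense();rep(s)
d=manip.snapshot("side")[:,:,::-1]
cv2.imwrite("pics/s4.png",cv2.resize(d[110:190,200:290],None,fx=7,fy=7,interpolation=cv2.INTER_CUBIC))
E
```

```text
t 8.8 tcp [ 0.6507 -0.1773  0.0616] yaw -0.17 tilt [ 1.3e-03 -5.0e-04 -1.0e+00] gap 0.457 F [-8.1  3.7 31.9] q [-0.43  0.8   1.42  0.    0.92  1.14]
```

View pics/s4.png

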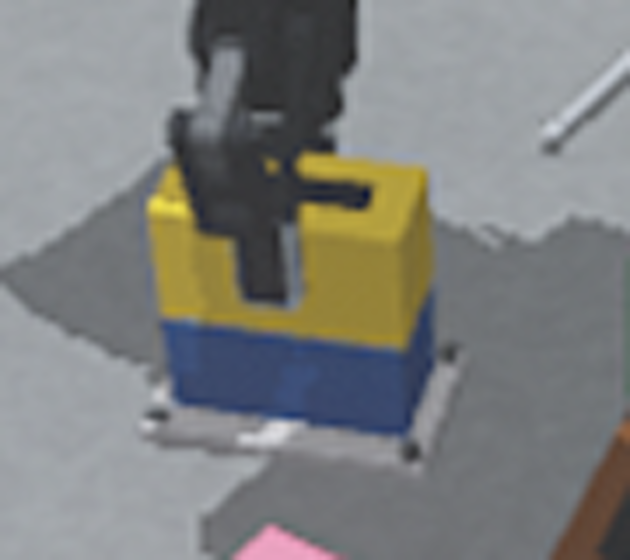

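The side view shows the cap flush on the support with no gap, and 32 N moved it no further. I'll ease the load, release and retreat.

Request:
send_rows(
  motion=[
    {"gripper": 30,"travel": [0,0,-2.5],"rotation": [0,0,0]},
    {"gripper": 30,"travel": [0,0,-2],"rotation": [0,0,0]},
    {"gripper": 65,"travel": [0,0,0],"rotation": [0,0,0]},
    {"gripper": 65,"travel": [0,0,0],"rotation": [0,0,0]},
    {"gripper": 65,"travel": [0,0,0],"rotation": [0,0,0]},
    {"gripper": 65,"travel": [0,0,0],"rotation": [0,0,0]},
    {"gripper": 65,"travel": [0,0,0],"rotation": [0,0,0]},
    {"gripper": 65,"travel": [0,0,0],"rotation": [0,0,0]},
  ],
)

```text
t: 9.52
tcp_pos: [0.6503, -0.1774, 0.0592]
tool_rot: [1.0, -0.002, -0.0, -0.0]
force: [0.4, 0.3, 0.1]
finger_gap: 0.762
```

Request:
send_rows(
  motion=[
    {"gripper": 65,"travel": [0,0,-10],"rotation": [0,0,0]},
    {"gripper": 65,"travel": [0,0,-20],"rotation": [0,0,0]},
    {"gripper": 65,"travel": [0,0,-30],"rotation": [0,0,0]},
    {"gripper": 65,"travel": [0,0,-30],"rotation": [0,0,0]},
    {"gripper": 65,"travel": [-30,0,0],"rotation": [0,0,0]},
    {"gripper": 65,"travel": [-40,0,0],"rotation": [0,0,0]},
    {"gripper": 65,"travel": [-40,0,0],"rotation": [0,0,0]},
    {"gripper": 65,"travel": [-30,0,0],"rotation": [0,0,0]},
    {"gripper": 65,"travel": [0,0,0],"rotation": [0,0,0]},
    {"gripper": 65,"travel": [0,0,0],"rotation": [0,0,0]},
  ],
)

```text
t: 10.35
tcp_pos: [0.5093, -0.1769, 0.1507]
tool_rot: [1.0, -0.002, 0.0, -0.0]
force: [0.0, -0.7, -1.4]
finger_gap: 0.762
```

```bash
python3 - <<'E'
from h import *
s=manip.sense();rep(s)
I={n:np.ascontiguousarray(manip.snapshot(n)[:,:,::-1]) for n in("side","top")}
I={n:I[n] for n in I}
[cv2.imwrite(f"pics/{n}5.png",I[n]) for n in I]
cv2.imwrite("pics/s5.png",np.hstack([cv2.resize(im[y-40:y+40,x-33:x+33],None,fx=6,fy=6,interpolation=cv2.INTER_CUBIC) for im,x,y in((I["top"],388,140),(I["side"],243,150))]))
rs=[]
for n,c,lo in(("top",(391,135),(20,90,110)),("side",(243,143),(20,90,190))):
    m,q,a=face(I[n],c,34,lo,(36,255,255));C=manip.calibration(n);rs.append(ray(C,m));P=np.array([onz(C,p,.093) for p in q]);E=np.roll(P,-1,0)-P
    print(n,m,q.tolist(),onz(C,m,.093).round(4),(1000*np.linalg.norm(E,axis=1)).round(),(np.degrees(np.arctan2(E[:,1],E[:,0]))%180).round(1))
print(tri(rs))
E
```

```text
t 10.35 tcp [ 0.5093 -0.1769  0.1507] yaw -0.25 tilt [ 0.e+00  1.e-04 -1.e+00] gap 0.762 F [ 0.  -0.7 -1.4] q [-0.54  0.53  1.73  0.    0.89  1.03]
top [397.10009598 131.32387221] [[408.0, 107.0], [410.0, 155.0], [386.0, 155.0], [384.0, 108.0]] [ 0.648 -0.176  0.093] [82. 39. 80. 40.] [ 0.5 90.4  1.  92.8]
side [240.84245439 136.58167496] [[221.0, 139.0], [227.0, 129.0], [260.0, 134.0], [255.0, 144.0]] [ 0.6496 -0.177   0.093 ] [39. 80. 38. 80.] [ 86.6 177.9  86.8 178.7]
(array([ 0.64848655, -0.17580805,  0.09375289]), [0.7, 0.7])
```

View pics/s5.png

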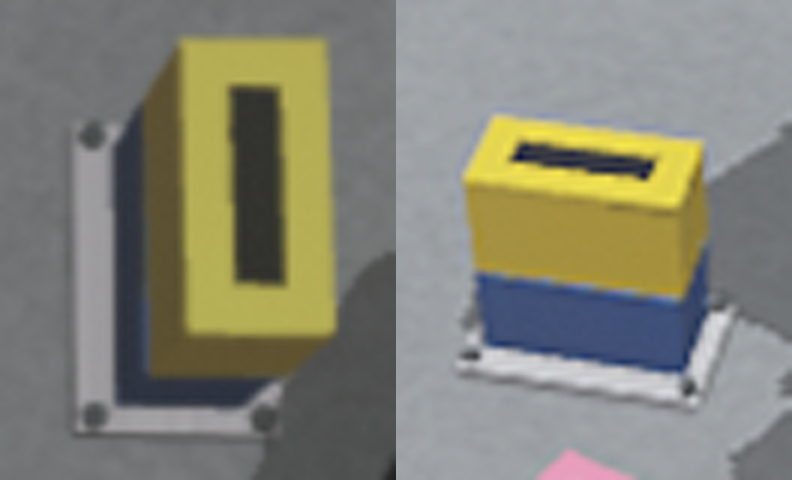

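The cap sits flush on the support in both views. Its top triangulates to 93.8 mm against 93 mm expected, and it is centred within about 2 mm. I'll check that the red and green caps haven't moved, then hand in.

```bash
python3 - <<'E'
from h import *
for n,cs in(("top",((176,230),(415,226))),("side",((275,309),(309,155)))):
    a=cv2.imread(f"pics/{n}0.png");b=cv2.imread(f"pics/{n}5.png")
    for k,c in zip(("red","green"),cs):
        f=lambda im:face(im,c,32,*(((0,130,40),(8,255,255)) if k=="red" else ((50,80,30),(80,255,255))))[0].round(1)
        print(n,k,f(a),f(b))
print(manip.sign_off())
E
```

```text
top red [174.  230.2] [174.  230.2]
top green [416.5 225.7] [411.6 231.7]
side red [274.8 309.4] [274.9 309.4]
side green [308.6 154.6] [308.4 154.7]
the job is handed in; nothing more can be done
None
```

The loose yellow cap is on the bare support and pressed home, and the job is handed in; no verdict was reported. I gripped it across its 40 mm width, lifted it, lined it up over the studs and pressed it straight down. It stopped moving at the predicted height, and about 32 N took it no further. I then released it and backed the arm off, handing in at about 10.5 s of the 42 s allowed.

**Final checks:**
- **Height:** the cap's top triangulated to 93.8 mm, against 93 mm when home. Both views show it flush with no gap.
- **Position and angle:** the cap centre measured (0.648, −0.176), within about 2 mm of the support, and its yaw is within about 2°.
- **Red cap:** it did not move in either view.
- **Green cap:** it did not move in the side view. In the top view its mask centroid shifted by about 8 px. I put that down to the arm or its shadow covering part of it, because the side view agrees to 0.2 px and the gripper went nowhere near it, but I did not check this separately.

**Disagreements along the way:** before lowering, the side and top views differed by about 2.5 mm on the x alignment, so I took a value between them. An earlier support height from two views came out at 45.6 mm, and later tries that added the wrist view gave 38.8 and 44.0 mm, against the 48 mm given. I used 48 mm, and the height where the cap stopped fits it.

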